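Set out the paint jars on the painting stand in stock order

TASK

Move the four paint jars from the pine stock rack to the white painting stand, one jar to a cell, keeping the same left-to-right order they have in the stock rack, so that the painter finds each colour by its place. Set each jar down gently and upright on the floor of its cell, without dropping or tipping any, and let go of it.

Things in the scene. Friction and masses are not known exactly. Their poses are not given: they have to be found in the camera images.
- stock_rack: Pine tray, fixed; the jars start in it. Four open cells in a row, centres at its y = 97.5, 32.5, -32.5, -97.5 mm, x = 0, each 62 (x) by 60 mm inside, floor 5, walls 16 (5 thick), end cheeks 30 mm above the table. Origin under the row's centre at table height; x to the back, y to the left seen from the robot; yaw within 0.25. Colour tiles lie on a 16 mm high ledge in front.
- painting_stand: White steel tray with cork floors, fixed, empty. Four open cells in a row, centres at its y = 97.5, 32.5, -32.5, -97.5 mm, x = 0, each 62 (x) by 60 mm inside, floor 5, walls 16 (5 thick), end cheeks 30 mm above the table. Origin under the row's centre at table height; x to the back, y to the left seen from the robot; yaw within 0.25. Clutter around both racks is under 80 mm tall.
- jar_blue: Small closed paint jar with a blue screw lid, upright cylinder 42 mm in diameter and 52 mm tall (lid: the top 14 mm), about 60 to 130 g, rigid. Origin at the centre of its underside, z up; its yaw means nothing. Starts in the stock rack cell behind the blue tile.
- jar_red: Small closed paint jar with a red screw lid, upright cylinder 42 mm in diameter and 52 mm tall (lid: the top 14 mm), about 60 to 130 g, rigid. Origin at the centre of its underside, z up; its yaw means nothing. Starts in the stock rack cell behind the red tile.
- jar_yellow: Small closed paint jar with a yellow screw lid, upright cylinder 42 mm in diameter and 52 mm tall (lid: the top 14 mm), about 60 to 130 g, rigid. Origin at the centre of its underside, z up; its yaw means nothing. Starts in the stock rack cell behind the yellow tile.
- jar_green: Small closed paint jar with a green screw lid, upright cylinder 42 mm in diameter and 52 mm tall (lid: the top 14 mm), about 60 to 130 g, rigid. Origin at the centre of its underside, z up; its yaw means nothing. Starts in the stock rack cell behind the green tile.
- tile_blue: Fired colour sample: blue glazed tile 36 x 36 x 5 mm lying flat, fixed, on the stock rack's front ledge, 58 mm in front of the centre of the cell of the blue jar. Origin at the centre of its underside (16 mm above the table). It marks that jar's place in the stock rack's row and stays there.
- tile_red: Fired colour sample: red glazed tile 36 x 36 x 5 mm lying flat, fixed, on the stock rack's front ledge, 58 mm in front of the centre of the cell of the red jar. Origin at the centre of its underside (16 mm above the table). It marks that jar's place in the stock rack's row and stays there.
- tile_yellow: Fired colour sample: yellow glazed tile 36 x 36 x 5 mm lying flat, fixed, on the stock rack's front ledge, 58 mm in front of the centre of the cell of the yellow jar. Origin at the centre of its underside (16 mm above the table). It marks that jar's place in the stock rack's row and stays there.
- tile_green: Fired colour sample: green glazed tile 36 x 36 x 5 mm lying flat, fixed, on the stock rack's front ledge, 58 mm in front of the centre of the cell of the green jar. Origin at the centre of its underside (16 mm above the table). It marks that jar's place in the stock rack's row and stays there.
There are look-alikes about, which are no part of the job. Several things have the shape of the jar_red; the one meant has the colours described above.

How it is judged:
By the outcome, as a careful person would: the job done as asked, in the order asked, and still so for the second after the job is handed in, with the robot touching nothing.
It also fails if it takes over 106 s, if anything falls off the work surface, if the arm or the gripper's body presses on something with over 40 N, if the wrist force passes 120 N, or if a joint passes its speed limit or range.

ROBOT

A 6-joint arm with a two-finger parallel gripper is mounted at the origin on the work surface. World frame = base frame: x ahead of the robot, y to its left, z up, the work surface at z = 0. Lengths are in m, angles in rad, forces in N, time in s.
With the tool pointing down it reaches from about 0.325 to 0.875 m from the base axis. Payload 4.4 kg.
Tool frame: the origin (TCP) lies midway between the tips of the shut fingers; the grasp point (between the pads) lies 19 mm behind it; z points along the fingers, y is the line along which they close (so a half turn about z gives the same grasp; the last joint's range is limited). The gripper opens to 85 mm and grips with 20 to 120 N. Pads are 22 mm wide; open, the fingers measure 114 mm over their backs; the gripper's body (76 mm by 85 mm) begins 54 mm behind the grasp point. The pads swing forward as they close: fully open they stand 13 mm farther back than shut.
Start: joints at [0.99, 0.207, 1.542, -0, 1.393, -0.15], TCP at [0.24, 0.522, 0.231] pointing down, gripper open.
Joint ranges: [-2.73, 2.73], [-0.86, 2.22], [0.23, 2.46], [-1.11, 4.25], [0.08, 2.63], [-2.82, 2.82]. Speed limits (rad/s): [2.79, 2.79, 3.14, 3.14, 3.14, 3.14].

INTERFACE

Orientations are given as [roll, pitch, yaw] about the fixed x, y, z axes, in that order (R = Rz(yaw) Ry(pitch) Rx(roll)).
In Python, from station import env, viewer, spotter gives the robot as it stands. The module is installed in compiled form; this text tells all that it offers.
- The arm moves only by the tool step_arm, never from a script. Its arguments are lists of equal length, an entry for each row: "xyz": the shift along the tool's x, y, z scaled (see below), a list of three; "delta_rot": the turn, a rotation vector about the tool's x, y, z scaled (see below), a list of three. A call has 1 to 10 rows; each row shifts and turns the commanded pose from where the row before left it, along the tool's axes as they then stand; what a row does not reach is not made up. The controller multiplies each number of a shift by 4 cm and each number of a turn by 45 degrees. A row lasts 1/10 s, in which the tool goes at most 50 mm and 8.59 degrees, less where a joint would pass 70% of its speed; a pose out of reach is approached as far as the arm can. A call with a number of a shift or a turn outside -1 to 1 is refused whole. A call with a gripper value outside its range is refused whole. "fingers" is the opening, from 0 (shut) to 1 (fully open), set as the call begins (left out, the last holds). The fingers move at their own pace and stop on an object; "newtons" is the grip in N (left out, the last holds). Time passes only in rows, so rows that do not move let the fingers close. It gives the time, the measured TCP pose, the force, the opening and the grip force at its end, in the units of the state.
- env.state(): the state, without advancing time (a new reading comes with each control period).
- viewer.camera(name): name is "side" or "top" or "wrist"; returns a dict with "color" (480x640x3 uint8, blue, green, red), "vertical_fov" (degrees; the focal length in pixels is half the picture's height over the tangent of half this angle, whatever the lens; pixels are square), "cx", "cy" (the principal point, pixels), "view" (4x4, takes a point from world to camera coordinates); the wrist camera has in their place "T_tool_cam" (4x4, takes a point from camera to tool coordinates, whose origin is the TCP and whose axes are the flange's). Camera axes: x right, y down, z forward; pixel columns grow to the right and rows downward; lengths in m; the calibration is good to about 2 mm. A picture is of the moment at which its call begins: read the wrist's pose just before it. There is no depth.
- env.sign_off(): hands the job in; it is judged then, once.
Trained networks look in a picture, given as the dict that the camera call returned (one of the last four; its "shot" number tells which), for a name from the list of things; names that differ only in an ending like _2 or _b are one class to them, and where a whole thing is asked for, a point or a joint stands for the part that bears it (a point fixed in the world has none). Each returns a list of dicts, best first, with "conf" (0 to 1); they miss things now and then, are a little off and sometimes report something else, mostly with a low value. They report only what shows in the picture. A call takes as long as a camera call. They do not tell look-alikes from the thing itself.
- spotter.look_for(picture, target): "position" ([x, y, z] in m, in world coordinates, good to about 4 mm: the middle of the surface that is visible of it).
- spotter.landmark_of(picture, target): "position" ([x, y, z] in m, in world coordinates, good to about 4 mm: a listed point, or the origin of a listed thing).
The state is a dict: "time_s": time; "joints": joint angles; "qvel": joint speeds; "tau": joint torques, N m; "tool_pos": TCP position; "tcp_rot": TCP orientation; "contact_force": force on the tool from outside, world axes, zero at the start; "moment": the same for the moment, N m; "grip_width": opening from 0.0 (shut) to 1.0 (fully open); "grip_force": force on a finger pad.
Only numpy, scipy, OpenCV 4.12 (cv2) and the standard library are available. Lean on these libraries where they do the work, as an engineer would, in place of code of your own. Each camera call takes 0.05 s, during which the arm holds its last target. There are 200 camera calls.

## Working session

There is one attempt and no reset: what is moved stays moved. The work goes in short steps, Python scripts to look and compute and a tool call to move; the robot and the scene stay as the last step left them, time stands still between calls to the robot, and variables do not carry over. Pictures are saved under pics/ and viewed, at most 14 in all, crops included, and the job is handed in when it is done.

Besides the shell and the picture viewer there is one more tool, called after "Request:" in YAML: its name, and indented under it one key for each argument. step_arm: Moves the arm, as the interface text tells. Its arguments: {"type":"object","properties":{"xyz":{"type":"array"},"delta_rot":{"type":"array"},"fingers":{"type":"number"},"newtons":{"type":"number"}},"required":["xyz","delta_rot"]}

```bash
mkdir -p pics; cat > h.py <<'E'
import numpy as np, cv2
from station import env, viewer, spotter
COL=['blue','red','yellow','green']
def f(p): return 240/np.tan(np.radians(p["vertical_fov"])/2)
def proj(p,X):
    c=(p["view"]@np.r_[X,1])[:3]; return np.array([p["cx"],p["cy"]])+f(p)*c[:2]/c[2]
def ray(p,uv,z):
    V=np.linalg.inv(p["view"]); d=V[:3,:3]@np.array([(uv[0]-p["cx"])/f(p),(uv[1]-p["cy"])/f(p),1.]); o=V[:3,3]
    return o+d*(z-o[2])/d[2]
E
python3 - <<'E'
from h import *
s=env.state(); print({k:np.round(v,3).tolist() for k,v in s.items()})
for n in ('top','side'):
    p=viewer.camera(n); cv2.imwrite(f'pics/{n}0.png',p['color']); print(n,p['cx'],p['cy'],f(p))
    for t in ['stock_rack','painting_stand']+['jar_'+c for c in COL]+['tile_'+c for c in COL]:
        print(t,[(np.round(r['position'],3).tolist(),round(r['conf'],2),np.round(proj(p,r['position'])).tolist()) for r in spotter.landmark_of(p,t)[:4]])
E
```

```text
{'time_s': 0.0, 'joints': [0.989, 0.207, 1.543, 0.0, 1.394, -0.151], 'qvel': [-0.002, 0.0, -0.001, 0.0, -0.001, -0.001], 'tau': [-0.0, -38.303, -29.159, -0.001, 0.011, 0.0], 'tool_pos': [0.24, 0.522, 0.23], 'tcp_rot': [-3.139, -0.0, 2.711], 'contact_force': [-0.381, 0.119, -1.476], 'moment': [0.037, 0.009, -0.06], 'grip_force': 0.0, 'grip_width': 0.996}
top 309.955800866132 240.35615363895602 587.7242306591074
stock_rack [([0.55, -0.242, 0.002], 0.68, [426.0, 224.0])]
painting_stand [([0.6, 0.234, -0.001], 0.64, [187.0, 196.0])]
jar_blue [([0.566, -0.334, 0.004], 0.57, [473.0, 217.0])]
jar_red [([0.537, -0.214, 0.005], 0.94, [412.0, 231.0]), ([0.624, -0.029, 0.003], 0.7, [319.0, 186.0]), ([0.553, -0.045, 0.002], 0.62, [327.0, 221.0])]
jar_yellow [([0.529, -0.15, 0.01], 0.76, [380.0, 234.0]), ([0.551, -0.241, 0.0], 0.46, [425.0, 224.0])]
jar_green [([0.557, -0.279, 0.006], 0.73, [445.0, 221.0])]
tile_blue [([0.51, -0.35, 0.015], 0.66, [482.0, 245.0]), ([0.599, 0.232, -0.002], 0.43, [188.0, 197.0])]
tile_red [([0.488, -0.22, 0.011], 0.54, [415.0, 255.0]), ([0.497, -0.287, 0.012], 0.49,
[... 467 characters left out ...]
39.0, 269.0]), ([0.629, -0.028, 0.002], 0.72, [370.0, 256.0]), ([0.536, -0.208, 0.003], 0.7, [365.0, 329.0])]
jar_yellow [([0.526, -0.153, 0.009], 0.82, [348.0, 307.0]), ([0.56, -0.276, 0.007], 0.52, [396.0, 355.0])]
jar_green [([0.563, -0.275, 0.008], 0.77, [398.0, 353.0])]
tile_blue [([0.51, -0.349, 0.017], 0.96, [391.0, 397.0]), ([0.568, -0.34, 0.006], 0.71, [420.0, 385.0]), ([0.56, -0.277, 0.007], 0.57, [397.0, 355.0])]
tile_red [([0.486, -0.222, 0.014], 0.82, [343.0, 339.0])]
tile_yellow [([0.528, -0.152, 0.005], 0.73, [349.0, 307.0]), ([0.475, -0.158, 0.013], 0.63, [323.0, 314.0]), ([0.503, -0.288, 0.016], 0.56, [368.0, 366.0])]
tile_green [([0.503, -0.29, 0.016], 0.7, [369.0, 367.0])]
```

View pics/top0.png

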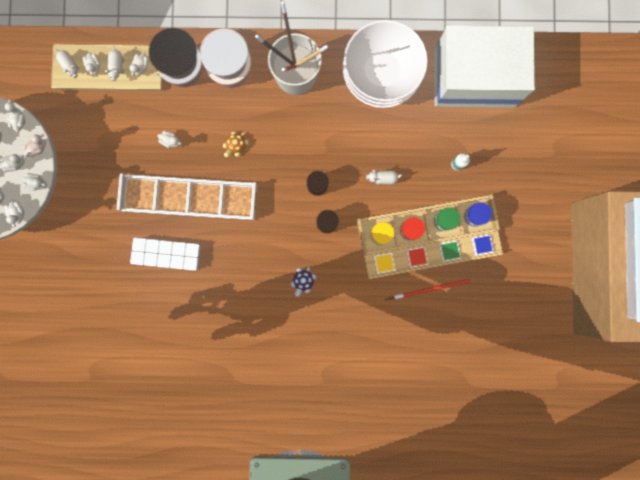

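View pics/side0.png

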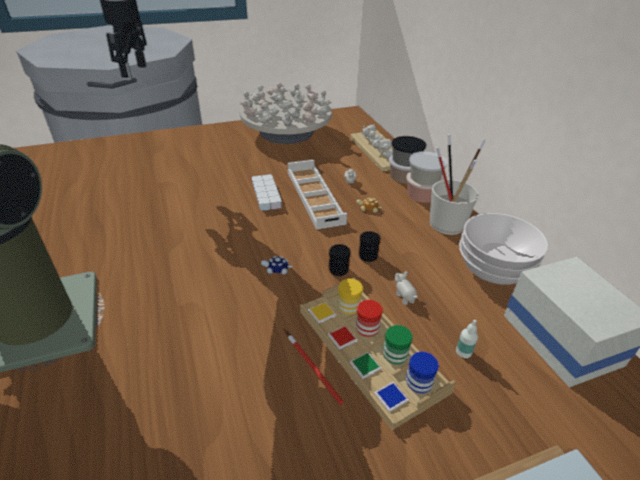

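The top picture shows the stock rack holding yellow (383,232), red (413,228), green (448,218) and blue (480,213) from left to right. The black-lidded look-alikes stand at (318,182) and (327,221), and the empty stand is at (187,197). The side view confirms this order. Next I'll get finer positions by segmentation.

```bash
cat >> h.py <<'E'
HS={'yellow':(20,32),'red':(0,6),'green':(50,80),'blue':(112,130)}
def blobs(p,lo,hi,amin):
    m=cv2.inRange(cv2.cvtColor(p['color'],cv2.COLOR_BGR2HSV),lo,hi)
    n,_,st,c=cv2.connectedComponentsWithStats(m); return [(c[i],st[i][4]) for i in range(1,n) if st[i][4]>amin]
E
python3 - <<'E'
from h import *
p=viewer.camera('top'); hsv=cv2.cvtColor(p['color'],cv2.COLOR_BGR2HSV)
for q in [(383,232),(413,228),(448,218),(480,213),(140,193),(237,200),(384,263),(450,250)]: print(q,hsv[q[1],q[0]])
for c,(a,b) in HS.items():
    for uv,n in blobs(p,(a,150,90),(b,255,255),60):
        if 355<uv[0]<505 and 190<uv[1]<285: print(c,np.round(uv,1),n,'lid',np.round(ray(p,uv,.057),4),'tile',np.round(ray(p,uv,.021),4))
# stand outline (white)
m=np.zeros((480,640),np.uint8); m[165:228,108:265]=cv2.inRange(hsv,(0,0,150),(179,60,255))[165:228,108:265]
cv2.imwrite('pics/m.png',m)
box=cv2.boxPoints(cv2.minAreaRect(cv2.findNonZero(m))); print('white box',box.round(1).tolist(),[np.round(ray(p,b,.016)[:2],4).tolist() for b in box])
c=m.copy(); cs,hi=cv2.findContours(m,cv2.RETR_CCOMP,cv2.CHAIN_APPROX_NONE)
for k,h in zip(cs,hi[0]):
    if h[3]>=0 and cv2.contourArea(k)>200:
        r=cv2.minAreaRect(k); print('cell',np.round(r[0],1),np.round(r[1],1),round(r[2],1),np.round(ray(p,r[0],.011),4))
E
```

```text
(383, 232) [ 26 213 250]
(413, 228) [  3 196 235]
(448, 218) [ 65 133 149]
(480, 213) [118 161 195]
(140, 193) [ 14 124 201]
(237, 200) [ 15 126 222]
(384, 263) [ 23 205 206]
(450, 250) [ 57 107 112]
yellow [382.6 232.7] 420 lid [ 0.5274 -0.1501  0.057 ] tile [ 0.5304 -0.1543  0.021 ]
yellow [384.3 262.7] 220 lid [ 0.471  -0.1537  0.057 ] tile [ 0.4721 -0.1579  0.021 ]
red [412.9 228.1] 405 lid [ 0.5369 -0.2073  0.057 ] tile [ 0.5402 -0.2133  0.021 ]
red [417.2 256.6] 206 lid [ 0.4832 -0.2154  0.057 ] tile [ 0.4848 -0.2217  0.021 ]
blue [479.7 213.4] 340 lid [ 0.5665 -0.3331  0.057 ] tile [ 0.5707 -0.3433  0.021 ]
blue [482.9 244.2] 176 lid [ 0.5082 -0.3388  0.057 ] tile [ 0.5106 -0.3491  0.021 ]
white box [[116.0999984741211, 210.6999969482422], [118.69999694824219, 172.8000030517578], [255.6999969482422, 182.10000610351562], [253.1999969482422, 220.0]] [[0.5675, 0.3689], [0.6429, 0.3666], [0.6278, 0.0953], [0.5527, 0.0988]]
cell [236.7 200.3] [30.1 30.7] 4.1 [0.5918 0.1327 0.011 ]
cell [204.2 198.2] [30.7 30.8] 4.4 [0.5952 0.197  0.011 ]
cell [171.5 195.9] [30.4 30.6] 4.4 [0.5989 0.2619 0.011 ]
```

The tiles give a stock-rack yaw of about 0.199, and the stand's yaw is about -0.055. I'll grip along each rack's x axis. First move: turn above the table while getting the green jar's position, then go to yellow.

```bash
cat >> h.py <<'E'
STK={'yellow':(.5274,-.1501),'red':(.5369,-.2073),'blue':(.5665,-.3331),'green':(.5555,-.2735)}
STD={'yellow':(.6023,.3267),'red':(.5989,.2619),'green':(.5952,.197),'blue':(.5918,.1327)}
YS,YD=1.770,1.516
def go(xy,z,yaw):
    from scipy.spatial.transform import Rotation as Ro
    s=env.state(); R=Ro.from_euler('xyz',s['tcp_rot']); T=Ro.from_euler('xyz',[np.pi,0,yaw])
    print('t',round(s['time_s'],2),'rot total',((R.inv()*T).as_rotvec()/(np.pi/4)).round(3),'shift total, axes after turn',(T.inv().apply(np.r_[xy,z]-s['tool_pos'])/.04).round(2))
E
python3 - <<'E'
from h import *
p=viewer.camera('top')
for uv,n in blobs(p,(50,100,60),(80,255,255),60):
    if 430<uv[0]<470 and 195<uv[1]<265: print(np.round(uv,1),n,ray(p,uv,.057).round(4),ray(p,uv,.021).round(4))
go(STK['yellow'],.13,YS)
E
```

```text
[448.4 218.2] 375 [ 0.5566 -0.2741  0.057 ] [ 0.5606 -0.2823  0.021 ]
[450.5 249.8] 161 [ 0.497 -0.278  0.057] [ 0.499  -0.2863  0.021 ]
t 1.2 rot total [0.    0.    1.198] shift total, axes after turn [-17.9    3.71   2.53]
```

Request:
step_arm:
  xyz:
    - [0,0,0]
    - [0,0,0]
    - [0,0,0]
    - [0,0,0]
    - [0,0,0]
    - [0,0,0]
    - [0,0,0]
  delta_rot:
    - [0,0,0.17]
    - [0,0,0.17]
    - [0,0,0.17]
    - [0,0,0.17]
    - [0,0,0.17]
    - [0,0,0.17]
    - [0,0,0.18]
  fingers: 1
  newtons: 35

```text
time_s: 1.9
tool_pos: [0.2401, 0.5225, 0.2313]
tcp_rot: [3.142, 0.0, 1.763]
contact_force: [-0.5, 0.6, 0.2]
grip_width: 1.002
grip_force: 0.0
```

Request:
step_arm:
  xyz:
    - [-0.9,0.18,0.12]
    - [-0.9,0.18,0.12]
    - [-0.9,0.18,0.12]
    - [-0.9,0.18,0.12]
    - [-0.9,0.18,0.12]
    - [-0.9,0.18,0.12]
    - [-0.9,0.18,0.12]
    - [-0.9,0.18,0.12]
    - [-0.9,0.18,0.12]
    - [-0.9,0.18,0.12]
  delta_rot:
    - [0,0,0]
    - [0,0,0]
    - [0,0,0]
    - [0,0,0]
    - [0,0,0]
    - [0,0,0]
    - [0,0,0]
    - [0,0,0]
    - [0,0,0]
    - [0,0,0]

```text
time_s: 2.9
tool_pos: [0.3819, 0.1823, 0.1834]
tcp_rot: [3.141, -0.0, 1.769]
contact_force: [0.4, 0.3, -1.1]
grip_width: 1.001
grip_force: 0.0
```

```bash
sed -i "s/(.5555,-.2735)/(.5566,-.2741)/" h.py; python3 -c "
from h import *
go(STK['yellow'],.13,YS)"
```

```text
t 2.9 rot total [ 0.001 -0.    -0.002] shift total, axes after turn [-8.86  1.92  1.33]
```

Request:
step_arm:
  xyz:
    - [-0.98,0.21,0.15]
    - [-0.98,0.21,0.15]
    - [-0.98,0.21,0.15]
    - [-0.98,0.21,0.15]
    - [-0.98,0.21,0.15]
    - [-0.98,0.21,0.15]
    - [-0.98,0.21,0.15]
    - [-0.98,0.21,0.15]
    - [-1.0,0.23,0.13]
    - [0,0,0]
  delta_rot:
    - [0,0,0]
    - [0,0,0]
    - [0,0,0]
    - [0,0,0]
    - [0,0,0]
    - [0,0,0]
    - [0,0,0]
    - [0,0,0]
    - [0,0,0]
    - [0,0,0]

```text
time_s: 3.9
tool_pos: [0.5274, -0.1528, 0.1299]
tcp_rot: [3.14, 0.003, 1.764]
contact_force: [0.8, 0.5, 0.4]
grip_width: 1.002
grip_force: 0.0
```

```bash
python3 - <<'E'
from h import *
go(STK['yellow'],.03,YS)
s=env.state(); p=viewer.camera('wrist'); cv2.imwrite('pics/w1.png',p['color'])
from scipy.spatial.transform import Rotation as Ro
T=np.eye(4); T[:3,:3]=Ro.from_euler('xyz',s['tcp_rot']).as_matrix(); T[:3,3]=s['tool_pos']
p['view']=np.linalg.inv(T@p['T_tool_cam'])
for c in COL: print(c,proj(p,np.r_[STK[c],.057]).round())
for c,(a,b) in HS.items():
    for uv,n in blobs(p,(a,110,60),(b,255,255),400): print(c,np.round(uv),n,ray(p,uv,.057).round(4),ray(p,uv,.021).round(4))
E
```

```text
t 3.9 rot total [ 0.002  0.003 -0.008] shift total, axes after turn [0.07 0.01 2.5 ]
blue [323. 477.]
red [317. 332.]
yellow [319. 250.]
green [326. 415.]
yellow [242. 230.] 1791 [ 0.4792 -0.1468  0.057 ] [ 0.4736 -0.1587  0.021 ]
yellow [321. 248.] 3841 [ 0.5284 -0.1489  0.057 ] [ 0.5311 -0.1612  0.021 ]
red [167. 291.] 683 [ 0.437 -0.196  0.057] [ 0.4242 -0.2163  0.021 ]
red [319. 327.] 3361 [ 0.5379 -0.2034  0.057 ] [ 0.5422 -0.225   0.021 ]
red [248. 312.] 1469 [ 0.4902 -0.2013  0.057 ] [ 0.4864 -0.2224  0.021 ]
green [253. 383.] 1099 [ 0.5011 -0.2557  0.057 ] [ 0.4991 -0.286   0.021 ]
green [327. 404.] 2624 [ 0.5557 -0.264   0.057 ] [ 0.5629 -0.2957  0.021 ]
```

View pics/w1.png

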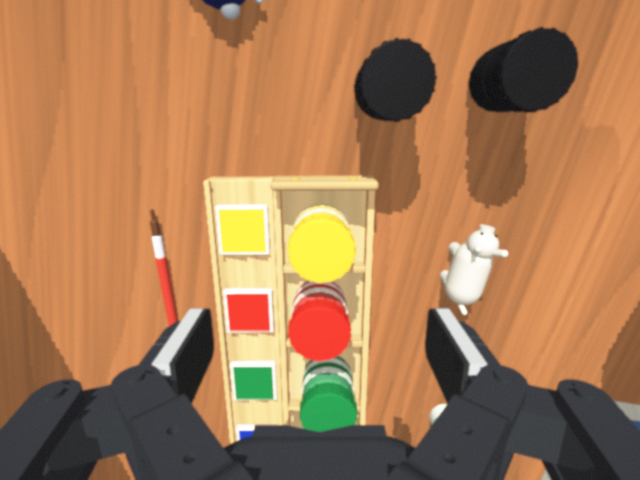

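The wrist view shows yellow's lid at (321,248), right between the fingers, agreeing with the top camera to within 2 mm. Descend.

Request:
step_arm:
  xyz:
    - [0.0,0,0.4]
    - [0,0,0.4]
    - [0,0,0.4]
    - [0,0,0.4]
    - [0,0,0.4]
    - [0,0,0.35]
    - [0,0,0.2]
    - [0,0,0]
  delta_rot:
    - [0,0,0]
    - [0,0,0]
    - [0,0,0]
    - [0,0,0]
    - [0,0,0]
    - [0,0,0]
    - [0,0,0]
    - [0,0,0]

```text
time_s: 4.75
tool_pos: [0.5246, -0.1472, 0.0269]
tcp_rot: [-3.139, -0.002, 1.769]
contact_force: [0.0, 0.4, -0.3]
grip_width: 1.001
grip_force: 0.0
```

Request:
step_arm:
  xyz:
    - [0,0,0]
    - [0,0,0]
    - [0,0,0]
    - [0,0,0]
    - [0,0,0]
    - [0,0,0]
    - [0,0,0]
    - [0,0,0]
  delta_rot:
    - [0,0,0]
    - [0,0,0]
    - [0,0,0]
    - [0,0,0]
    - [0,0,0]
    - [0,0,0]
    - [0,0,0]
    - [0,0,0]
  fingers: 0
  newtons: 35

```text
time_s: 5.55
tool_pos: [0.5267, -0.1486, 0.0292]
tcp_rot: [3.14, 0.001, 1.768]
contact_force: [0.4, 0.8, 5.9]
grip_width: 0.48
grip_force: 35.9
```

Request:
step_arm:
  xyz:
    - [0,0,-0.2]
    - [0,0,-0.4]
    - [0,0,-0.5]
    - [0,0,-0.5]
    - [0,0,-0.5]
    - [0,0,-0.4]
    - [0,0,-0.1]
    - [0,0,0]
  delta_rot:
    - [0,0,0]
    - [0,0,0]
    - [0,0,0]
    - [0,0,0.06]
    - [0,0,0.1]
    - [0,0,0.1]
    - [0,0,0.06]
    - [0,0,0]

```text
time_s: 6.35
tool_pos: [0.5258, -0.1482, 0.1329]
tcp_rot: [3.141, 0.0, 1.517]
contact_force: [0.6, 1.1, -1.6]
grip_width: 0.481
grip_force: 35.6
```

```bash
python3 - <<'E'
from h import *
go(STD['yellow'],.13,YD); s=env.state(); print(s['contact_force'],s['grip_force'],s['grip_width'])
E
```

```text
t 6.35 rot total [0.001 0.001 0.001] shift total, axes after turn [11.96  1.26  0.07]
[ 0.63558679  1.12236318 -1.56139369] 35.581583976745605 0.48095081474257656
```

Request:
step_arm:
  xyz:
    - [0.4,0.05,0]
    - [0.8,0.09,0]
    - [0.8,0.09,0]
    - [0.8,0.09,0]
    - [0.8,0.09,0]
    - [0.8,0.09,0]
    - [0.8,0.09,0]
    - [0.8,0.09,0]
    - [0.8,0.09,0]
    - [0.8,0.09,0]
  delta_rot:
    - [0,0,0]
    - [0,0,0]
    - [0,0,0]
    - [0,0,0]
    - [0,0,0]
    - [0,0,0]
    - [0,0,0]
    - [0,0,0]
    - [0,0,0]
    - [0,0,0]

```text
time_s: 7.35
tool_pos: [0.5749, 0.1559, 0.1307]
tcp_rot: [-3.139, 0.0, 1.518]
contact_force: [-0.6, 0.4, -0.5]
grip_width: 0.48
grip_force: 35.6
```

Request:
step_arm:
  xyz:
    - [0.8,0.09,0]
    - [0.8,0.09,0]
    - [0.8,0.09,0]
    - [0.8,0.09,0]
    - [0.76,0.04,0]
    - [0.4,0,0]
    - [0,0,0]
    - [0,0,0]
  delta_rot:
    - [0,0,0]
    - [0,0,0]
    - [0,0,0]
    - [0,0,0]
    - [0,0,0]
    - [0,0,0]
    - [0,0,0]
    - [0,0,0]

```text
time_s: 8.15
tool_pos: [0.6008, 0.3263, 0.1311]
tcp_rot: [-3.14, 0.002, 1.518]
contact_force: [-0.5, 0.1, -0.8]
grip_width: 0.478
grip_force: 35.6
```

```bash
python3 - <<'E'
from h import *
go(STD['yellow'],.031,YD)
p=viewer.camera('side'); cv2.imwrite('pics/s1.png',cv2.resize(p['color'][60:300,180:440],None,fx=2.2,fy=2.2))
go(STD['yellow'],.031,YD)
p=viewer.camera('top'); a,b=HS['yellow']
print([(np.round(u),n) for u,n in blobs(p,(a,150,90),(b,255,255),40)])
E
```

```text
t 8.15 rot total [-0.002  0.002  0.002] shift total, axes after turn [0.01 0.04 2.5 ]
t 8.2 rot total [-0.002  0.002  0.001] shift total, axes after turn [0.03 0.03 2.51]
[(array([121., 183.]), np.int32(365)), (array([384., 263.]), np.int32(206))]
```

View pics/s1.png

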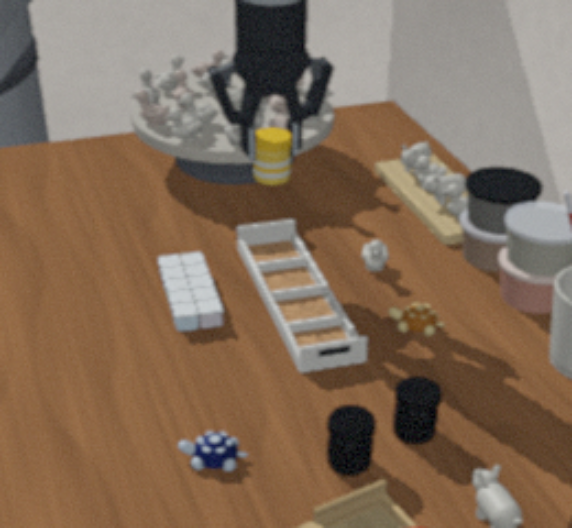

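The jar hangs upright above the leftmost cell (crop 270,160). Lower it to just above the floor.

Request:
step_arm:
  xyz:
    - [0,0.03,0.3]
    - [0,0,0.5]
    - [0,0,0.5]
    - [0,0,0.5]
    - [0,0,0.4]
    - [0,0,0.2]
    - [0,0,0.08]
    - [0,0,0.05]
    - [0,0,0.03]
    - [0,0,0]
  delta_rot:
    - [0,0,0]
    - [0,0,0]
    - [0,0,0]
    - [0,0,0]
    - [0,0,0]
    - [0,0,0]
    - [0,0,0]
    - [0,0,0]
    - [0,0,0]
    - [0,0,0]

```text
time_s: 9.25
tool_pos: [0.6036, 0.3271, 0.0306]
tcp_rot: [3.14, -0.001, 1.517]
contact_force: [0.9, -0.2, -1.0]
grip_width: 0.485
grip_force: 35.6
```

Request:
step_arm:
  xyz:
    - [0,0,0.02]
    - [0,0,0.01]
    - [0,0,0]
  delta_rot:
    - [0,0,0]
    - [0,0,0]
    - [0,0,0]

```text
time_s: 9.55
tool_pos: [0.6034, 0.3271, 0.0293]
tcp_rot: [3.141, -0.001, 1.517]
contact_force: [-0.3, -0.0, 2.0]
grip_width: 0.482
grip_force: 35.9
```

Request:
step_arm:
  xyz:
    - [0,0,0.02]
    - [0,0,0.02]
    - [0,0,0]
  delta_rot:
    - [0,0,0]
    - [0,0,0]
    - [0,0,0]

```text
time_s: 9.85
tool_pos: [0.6034, 0.3271, 0.0292]
tcp_rot: [3.141, -0.0, 1.517]
contact_force: [-3.5, -1.3, 8.5]
grip_width: 0.48
grip_force: 36.5
```

Request:
step_arm:
  xyz:
    - [0,0,-0.02]
    - [0,0,0]
    - [0,0,0]
    - [0,0,0]
    - [0,0,0]
    - [0,0,0]
  delta_rot:
    - [0,0,0]
    - [0,0,0]
    - [0,0,0]
    - [0,0,0]
    - [0,0,0]
    - [0,0,0]
  fingers: 1

```text
time_s: 10.45
tool_pos: [0.6028, 0.3267, 0.0275]
tcp_rot: [-3.141, 0.0, 1.517]
contact_force: [-0.7, 0.3, 0.3]
grip_width: 0.998
grip_force: 0.0
```

Request:
step_arm:
  xyz:
    - [0,0,-0.2]
    - [0,0,-0.4]
    - [0,0,-0.5]
    - [0,0,-0.5]
    - [0,0,-0.5]
    - [0,0,-0.4]
    - [0,0,-0.1]
    - [0,0,0]
  delta_rot:
    - [0,0,0]
    - [0,0,0]
    - [0,0,0]
    - [0,0,-0.06]
    - [0,0,-0.1]
    - [0,0,-0.1]
    - [0,0,-0.06]
    - [0,0,0]

```text
time_s: 11.25
tool_pos: [0.6045, 0.3274, 0.1353]
tcp_rot: [3.136, -0.001, 1.768]
contact_force: [-0.4, -0.1, 1.1]
grip_width: 0.998
grip_force: 0.0
```

```bash
python3 - <<'E'
from h import *
go(STK['red'],.13,YS)
E
```

```text
t 11.25 rot total [ 0.007 -0.001 -0.002] shift total, axes after turn [-12.77  -4.3    0.13]
```

Request:
step_arm:
  xyz:
    - [-0.9,-0.3,0]
    - [-0.9,-0.3,0]
    - [-0.9,-0.3,0]
    - [-0.9,-0.3,0]
    - [-0.9,-0.3,0]
    - [-0.9,-0.3,0]
    - [-0.9,-0.3,0]
    - [-0.9,-0.3,0]
    - [-0.9,-0.3,0]
    - [-0.9,-0.3,0]
  delta_rot:
    - [0,0,0]
    - [0,0,0]
    - [0,0,0]
    - [0,0,0]
    - [0,0,0]
    - [0,0,0]
    - [0,0,0]
    - [0,0,0]
    - [0,0,0]
    - [0,0,0]

```text
time_s: 12.25
tool_pos: [0.5555, -0.0512, 0.1321]
tcp_rot: [3.141, 0.0, 1.767]
contact_force: [1.1, -0.8, -0.7]
grip_width: 0.998
grip_force: 0.0
```

Request:
step_arm:
  xyz:
    - [-0.9,-0.3,0]
    - [-0.9,-0.3,0]
    - [-0.9,-0.3,0]
    - [-0.7,-0.3,0]
    - [-0.37,-0.1,0]
    - [0,0,0]
    - [0,0,0]
  delta_rot:
    - [0,0,0]
    - [0,0,0]
    - [0,0,0]
    - [0,0,0]
    - [0,0,0]
    - [0,0,0]
    - [0,0,0]

```text
time_s: 12.95
tool_pos: [0.5346, -0.2069, 0.1316]
tcp_rot: [3.142, -0.001, 1.768]
contact_force: [0.7, 0.5, -0.4]
grip_width: 0.997
grip_force: 0.0
```

```bash
python3 - <<'E'
from h import *
go(STK['red'],.0278,YS)
p=viewer.camera('top'); 
a,b=HS['yellow'];print([(np.round(u),n,ray(p,u,.057).round(4)) for u,n in blobs(p,(a,150,90),(b,255,255),40)])
go(STK['red'],.0278,YS)
E
```

```text
t 12.95 rot total [ 0.    -0.001 -0.003] shift total, axes after turn [-0.02  0.05  2.6 ]
[(array([134., 191.]), np.int32(421), array([0.6017, 0.3225, 0.057 ]))]
t 13.0 rot total [-0.    -0.001 -0.001] shift total, axes after turn [-0.03  0.05  2.59]
```

Yellow stands at the centre of its cell at lid height. Now red.

Request:
step_arm:
  xyz:
    - [0,0.05,0.4]
    - [0,0,0.5]
    - [0,0,0.5]
    - [0,0,0.5]
    - [0,0,0.4]
    - [0,0,0.2]
    - [0,0,0.07]
    - [0,0,0]
  delta_rot:
    - [0,0,0]
    - [0,0,0]
    - [0,0,0]
    - [0,0,0]
    - [0,0,0]
    - [0,0,0]
    - [0,0,0]
    - [0,0,0]

```text
time_s: 13.8
tool_pos: [0.5365, -0.2068, 0.0285]
tcp_rot: [-3.141, -0.001, 1.769]
contact_force: [0.8, 0.8, -1.0]
grip_width: 1.0
grip_force: 0.0
```

Request:
step_arm:
  xyz:
    - [0,0,0]
    - [0,0,0]
    - [0,0,0]
    - [0,0,0]
    - [0,0,0]
    - [0,0,0]
    - [0,0,0]
    - [0,0,0]
  delta_rot:
    - [0,0,0]
    - [0,0,0]
    - [0,0,0]
    - [0,0,0]
    - [0,0,0]
    - [0,0,0]
    - [0,0,0]
    - [0,0,0]
  fingers: 0
  newtons: 35

```text
time_s: 14.6
tool_pos: [0.5373, -0.2079, 0.0299]
tcp_rot: [3.14, 0.001, 1.768]
contact_force: [0.3, 0.3, 5.9]
grip_width: 0.479
grip_force: 35.8
```

Request:
step_arm:
  xyz:
    - [0,0,-0.2]
    - [0,0,-0.4]
    - [0,0,-0.5]
    - [0,0,-0.5]
    - [0,0,-0.5]
    - [0,0,-0.4]
    - [0,0,-0.1]
    - [0,0,0]
  delta_rot:
    - [0,0,0]
    - [0,0,0]
    - [0,0,0]
    - [0,0,0.06]
    - [0,0,0.1]
    - [0,0,0.1]
    - [0,0,0.06]
    - [0,0,0]

```text
time_s: 15.4
tool_pos: [0.5372, -0.2079, 0.135]
tcp_rot: [3.139, 0.001, 1.517]
contact_force: [-0.9, -1.1, -1.6]
grip_width: 0.483
grip_force: 35.5
```

```bash
python3 - <<'E'
from h import *
go(STD['red'],.13,YD)
E
```

```text
t 15.4 rot total [0.004 0.002 0.001] shift total, axes after turn [11.81  0.9   0.13]
```

Request:
step_arm:
  xyz:
    - [0.4,0.03,0]
    - [0.8,0.06,0]
    - [0.8,0.06,0]
    - [0.8,0.06,0]
    - [0.8,0.06,0]
    - [0.8,0.06,0]
    - [0.8,0.06,0]
    - [0.8,0.06,0]
    - [0.8,0.06,0]
    - [0.8,0.06,0]
  delta_rot:
    - [0,0,0]
    - [0,0,0]
    - [0,0,0]
    - [0,0,0]
    - [0,0,0]
    - [0,0,0]
    - [0,0,0]
    - [0,0,0]
    - [0,0,0]
    - [0,0,0]

```text
time_s: 16.4
tool_pos: [0.5742, 0.0974, 0.1319]
tcp_rot: [-3.139, -0.0, 1.518]
contact_force: [0.9, -0.3, 0.2]
grip_width: 0.476
grip_force: 35.5
```

Request:
step_arm:
  xyz:
    - [0.8,0.06,0]
    - [0.8,0.06,0]
    - [0.8,0.06,0]
    - [0.8,0.06,0]
    - [0.7,0.06,0]
    - [0.3,0.03,0]
    - [0,0,0]
    - [0,0,0]
  delta_rot:
    - [0,0,0]
    - [0,0,0]
    - [0,0,0]
    - [0,0,0]
    - [0,0,0]
    - [0,0,0]
    - [0,0,0]
    - [0,0,0]

```text
time_s: 17.2
tool_pos: [0.5971, 0.2613, 0.1322]
tcp_rot: [-3.14, 0.001, 1.518]
contact_force: [0.5, -0.3, -1.7]
grip_width: 0.481
grip_force: 35.5
```

```bash
python3 - <<'E'
from h import *
go(STD['red'],.0295,YD)
p=viewer.camera('top');go(STD['red'],.0295,YD)
E
```

```text
t 17.2 rot total [-0.002  0.002  0.002] shift total, axes after turn [0.02 0.05 2.57]
t 17.25 rot total [-0.002  0.001  0.001] shift total, axes after turn [0.03 0.04 2.57]
```

Request:
step_arm:
  xyz:
    - [0.02,0.04,0.3]
    - [0,0,0.5]
    - [0,0,0.5]
    - [0,0,0.5]
    - [0,0,0.4]
    - [0,0,0.2]
    - [0,0,0.08]
    - [0,0,0.05]
    - [0,0,0.03]
    - [0,0,0.02]
  delta_rot:
    - [0,0,0]
    - [0,0,0]
    - [0,0,0]
    - [0,0,0]
    - [0,0,0]
    - [0,0,0]
    - [0,0,0]
    - [0,0,0]
    - [0,0,0]
    - [0,0,0]

```text
time_s: 18.25
tool_pos: [0.6002, 0.2629, 0.0307]
tcp_rot: [3.14, -0.001, 1.517]
contact_force: [-0.7, -1.0, -1.2]
grip_width: 0.483
grip_force: 35.5
```

Request:
step_arm:
  xyz:
    - [0,0,0.01]
    - [0,0,0.01]
    - [0,0,0.01]
    - [0,0,0]
  delta_rot:
    - [0,0,0]
    - [0,0,0]
    - [0,0,0]
    - [0,0,0]

```text
time_s: 18.65
tool_pos: [0.6, 0.2629, 0.03]
tcp_rot: [3.14, -0.0, 1.517]
contact_force: [-0.7, 0.2, 5.7]
grip_width: 0.484
grip_force: 36.0
```

Seated (5.7 N up). Release and return for green.

Request:
step_arm:
  xyz:
    - [0,0,-0.02]
    - [0,0,0]
    - [0,0,0]
    - [0,0,0]
    - [0,0,0]
    - [0,0,0]
  delta_rot:
    - [0,0,0]
    - [0,0,0]
    - [0,0,0]
    - [0,0,0]
    - [0,0,0]
    - [0,0,0]
  fingers: 1

```text
time_s: 19.25
tool_pos: [0.5994, 0.2626, 0.0291]
tcp_rot: [-3.141, 0.0, 1.517]
contact_force: [-0.8, 0.4, 0.2]
grip_width: 1.001
grip_force: 0.0
```

Request:
step_arm:
  xyz:
    - [0,0,-0.2]
    - [0,0,-0.4]
    - [0,0,-0.5]
    - [0,0,-0.5]
    - [0,0,-0.5]
    - [0,0,-0.4]
    - [0,0,-0.1]
    - [0,0,0]
  delta_rot:
    - [0,0,0]
    - [0,0,0]
    - [0,0,0]
    - [0,0,-0.06]
    - [0,0,-0.1]
    - [0,0,-0.1]
    - [0,0,-0.06]
    - [0,0,0]

```text
time_s: 20.05
tool_pos: [0.601, 0.2631, 0.1367]
tcp_rot: [3.136, -0.0, 1.768]
contact_force: [0.5, -0.7, -0.2]
grip_width: 0.999
grip_force: 0.0
```

```bash
python3 - <<'E'
from h import *
go(STK['green'],.13,YS)
E
```

```text
t 20.05 rot total [ 0.007 -0.001 -0.002] shift total, axes after turn [-12.95  -3.75   0.17]
```

Request:
step_arm:
  xyz:
    - [-0.9,-0.26,0.01]
    - [-0.9,-0.26,0.01]
    - [-0.9,-0.26,0.01]
    - [-0.9,-0.26,0.01]
    - [-0.9,-0.26,0.01]
    - [-0.9,-0.26,0]
    - [-0.9,-0.26,0]
    - [-0.9,-0.26,0]
    - [-0.9,-0.26,0]
    - [-0.9,-0.26,0]
  delta_rot:
    - [0,0,0]
    - [0,0,0]
    - [0,0,0]
    - [0,0,0]
    - [0,0,0]
    - [0,0,0]
    - [0,0,0]
    - [0,0,0]
    - [0,0,0]
    - [0,0,0]

```text
time_s: 21.05
tool_pos: [0.5677, -0.1122, 0.1316]
tcp_rot: [3.141, -0.0, 1.767]
contact_force: [-0.1, 0.7, 0.6]
grip_width: 1.001
grip_force: 0.0
```

Request:
step_arm:
  xyz:
    - [-0.9,-0.26,0]
    - [-0.9,-0.26,0]
    - [-0.9,-0.26,0]
    - [-0.8,-0.24,0]
    - [-0.42,-0.12,0]
    - [0,0,0]
    - [0,0,0]
  delta_rot:
    - [0,0,0]
    - [0,0,0]
    - [0,0,0]
    - [0,0,0]
    - [0,0,0]
    - [0,0,0]
    - [0,0,0]

```text
time_s: 21.75
tool_pos: [0.5541, -0.2725, 0.1311]
tcp_rot: [-3.141, -0.001, 1.768]
contact_force: [0.1, -0.1, -0.3]
grip_width: 1.005
grip_force: 0.0
```

```bash
python3 - <<'E'
from h import *
go(STK['green'],.0285,YS)
p=viewer.camera('top'); 
for c in ('yellow','red'):
  a,b=HS[c];print(c,[(np.round(u),n,ray(p,u,.057).round(4)) for u,n in blobs(p,(a,150,90),(b,255,255),90)])
go(STK['green'],.0285,YS)
E
```

```text
t 21.75 rot total [-0.    -0.002 -0.003] shift total, axes after turn [-0.05  0.05  2.57]
yellow [(array([134., 191.]), np.int32(423), array([0.6017, 0.3224, 0.057 ])), (array([384., 263.]), np.int32(210), array([ 0.4711, -0.154 ,  0.057 ]))]
red [(array([167., 193.]), np.int32(390), array([0.5985, 0.2596, 0.057 ])), (array([414., 255.]), np.int32(94), array([ 0.487 , -0.2097,  0.057 ]))]
t 21.8 rot total [-0.    -0.002 -0.001] shift total, axes after turn [-0.07  0.05  2.56]
```

Request:
step_arm:
  xyz:
    - [-0.05,0.05,0.4]
    - [0,0,0.5]
    - [0,0,0.5]
    - [0,0,0.5]
    - [0,0,0.4]
    - [0,0,0.2]
    - [0,0,0.06]
    - [0,0,0]
  delta_rot:
    - [0,0,0]
    - [0,0,0]
    - [0,0,0]
    - [0,0,0]
    - [0,0,0]
    - [0,0,0]
    - [0,0,0]
    - [0,0,0]

```text
time_s: 22.6
tool_pos: [0.5568, -0.2748, 0.0288]
tcp_rot: [3.142, 0.0, 1.769]
contact_force: [-0.6, 0.6, 0.6]
grip_width: 0.997
grip_force: 0.0
```

Request:
step_arm:
  xyz:
    - [0,0,0]
    - [0,0,0]
    - [0,0,0]
    - [0,0,0]
    - [0,0,0]
    - [0,0,0]
    - [0,0,0]
    - [0,0,0]
  delta_rot:
    - [0,0,0]
    - [0,0,0]
    - [0,0,0]
    - [0,0,0]
    - [0,0,0]
    - [0,0,0]
    - [0,0,0]
    - [0,0,0]
  fingers: 0
  newtons: 35

```text
time_s: 23.4
tool_pos: [0.5573, -0.2756, 0.03]
tcp_rot: [3.14, 0.002, 1.768]
contact_force: [-0.3, 0.1, 4.9]
grip_width: 0.478
grip_force: 35.9
```

Request:
step_arm:
  xyz:
    - [0,0,-0.2]
    - [0,0,-0.4]
    - [0,0,-0.5]
    - [0,0,-0.5]
    - [0,0,-0.5]
    - [0,0,-0.4]
    - [0,0,-0.1]
    - [0,0,0]
  delta_rot:
    - [0,0,0]
    - [0,0,0]
    - [0,0,0]
    - [0,0,0.06]
    - [0,0,0.1]
    - [0,0,0.1]
    - [0,0,0.06]
    - [0,0,0]

```text
time_s: 24.2
tool_pos: [0.5572, -0.2755, 0.135]
tcp_rot: [3.139, 0.001, 1.517]
contact_force: [-0.4, -0.0, -1.4]
grip_width: 0.48
grip_force: 35.6
```

```bash
python3 - <<'E'
from h import *
go(STD['green'],.13,YD)
E
```

```text
t 24.2 rot total [0.003 0.002 0.001] shift total, axes after turn [11.85  0.3   0.12]
```

Request:
step_arm:
  xyz:
    - [0.4,0.03,0]
    - [0.8,0.03,0]
    - [0.8,0.03,0]
    - [0.8,0.03,0]
    - [0.8,0.03,0]
    - [0.8,0.03,0]
    - [0.8,0.03,0]
    - [0.8,0.03,0]
    - [0.8,0.03,0]
    - [0.8,0.03,0]
  delta_rot:
    - [0,0,0]
    - [0,0,0]
    - [0,0,0]
    - [0,0,0]
    - [0,0,0]
    - [0,0,0]
    - [0,0,0]
    - [0,0,0]
    - [0,0,0]
    - [0,0,0]

```text
time_s: 25.2
tool_pos: [0.5835, 0.0305, 0.1319]
tcp_rot: [-3.139, -0.001, 1.518]
contact_force: [-1.2, -1.0, -1.2]
grip_width: 0.476
grip_force: 35.6
```

Request:
step_arm:
  xyz:
    - [0.8,0,0]
    - [0.8,0,0]
    - [0.8,0,0]
    - [0.8,0,0]
    - [0.7,0,0]
    - [0.35,0,0]
    - [0,0,0]
    - [0,0,0]
  delta_rot:
    - [0,0,0]
    - [0,0,0]
    - [0,0,0]
    - [0,0,0]
    - [0,0,0]
    - [0,0,0]
    - [0,0,0]
    - [0,0,0]

```text
time_s: 26.0
tool_pos: [0.5934, 0.1972, 0.1323]
tcp_rot: [-3.14, 0.001, 1.518]
contact_force: [-0.1, 0.1, -1.0]
grip_width: 0.48
grip_force: 35.6
```

```bash
python3 - <<'E'
from h import *
go(STD['green'],.0295,YD)
p=viewer.camera('top');go(STD['green'],.0295,YD)
E
```

```text
t 26.0 rot total [-0.002  0.001  0.002] shift total, axes after turn [-0.    0.05  2.57]
t 26.05 rot total [-0.001  0.001  0.001] shift total, axes after turn [0.01 0.04 2.57]
```

Request:
step_arm:
  xyz:
    - [0,0.04,0.3]
    - [0,0,0.5]
    - [0,0,0.5]
    - [0,0,0.5]
    - [0,0,0.4]
    - [0,0,0.2]
    - [0,0,0.08]
    - [0,0,0.05]
    - [0,0,0.03]
    - [0,0,0.02]
  delta_rot:
    - [0,0,0]
    - [0,0,0]
    - [0,0,0]
    - [0,0,0]
    - [0,0,0]
    - [0,0,0]
    - [0,0,0]
    - [0,0,0]
    - [0,0,0]
    - [0,0,0]

```text
time_s: 27.05
tool_pos: [0.5964, 0.1978, 0.0306]
tcp_rot: [3.14, -0.0, 1.517]
contact_force: [-0.4, -0.1, -1.3]
grip_width: 0.476
grip_force: 35.6
```

Request:
step_arm:
  xyz:
    - [0,0,0.01]
    - [0,0,0.01]
    - [0,0,0.01]
    - [0,0,0]
  delta_rot:
    - [0,0,0]
    - [0,0,0]
    - [0,0,0]
    - [0,0,0]

```text
time_s: 27.45
tool_pos: [0.5962, 0.1978, 0.03]
tcp_rot: [3.14, -0.0, 1.517]
contact_force: [-2.0, -0.3, 5.3]
grip_width: 0.478
grip_force: 36.1
```

Request:
step_arm:
  xyz:
    - [0,0,-0.02]
    - [0,0,0]
    - [0,0,0]
    - [0,0,0]
    - [0,0,0]
    - [0,0,0]
  delta_rot:
    - [0,0,0]
    - [0,0,0]
    - [0,0,0]
    - [0,0,0]
    - [0,0,0]
    - [0,0,0]
  fingers: 1

```text
time_s: 28.05
tool_pos: [0.5955, 0.1975, 0.0291]
tcp_rot: [-3.141, 0.0, 1.517]
contact_force: [0.1, -0.6, 0.3]
grip_width: 0.999
grip_force: 0.0
```

Request:
step_arm:
  xyz:
    - [0,0,-0.2]
    - [0,0,-0.4]
    - [0,0,-0.5]
    - [0,0,-0.5]
    - [0,0,-0.5]
    - [0,0,-0.4]
    - [0,0,-0.1]
    - [0,0,0]
  delta_rot:
    - [0,0,0]
    - [0,0,0]
    - [0,0,0]
    - [0,0,-0.06]
    - [0,0,-0.1]
    - [0,0,-0.1]
    - [0,0,-0.06]
    - [0,0,0]

```text
time_s: 28.85
tool_pos: [0.5972, 0.1979, 0.1366]
tcp_rot: [3.136, 0.0, 1.768]
contact_force: [-0.1, -0.6, -0.4]
grip_width: 1.004
grip_force: 0.0
```

```bash
python3 - <<'E'
from h import *
go(STK['blue'],.13,YS)
E
```

```text
t 28.85 rot total [ 0.007  0.    -0.002] shift total, axes after turn [-12.86  -3.38   0.16]
```

Request:
step_arm:
  xyz:
    - [-0.9,-0.24,0.01]
    - [-0.9,-0.24,0.01]
    - [-0.9,-0.24,0.01]
    - [-0.9,-0.24,0.01]
    - [-0.9,-0.24,0.01]
    - [-0.9,-0.24,0]
    - [-0.9,-0.24,0]
    - [-0.9,-0.24,0]
    - [-0.9,-0.24,0]
    - [-0.9,-0.24,0]
  delta_rot:
    - [0,0,0]
    - [0,0,0]
    - [0,0,0]
    - [0,0,0]
    - [0,0,0]
    - [0,0,0]
    - [0,0,0]
    - [0,0,0]
    - [0,0,0]
    - [0,0,0]

```text
time_s: 29.85
tool_pos: [0.5717, -0.1757, 0.1316]
tcp_rot: [3.142, -0.0, 1.767]
contact_force: [0.9, 0.2, 0.5]
grip_width: 0.997
grip_force: 0.0
```

Request:
step_arm:
  xyz:
    - [-0.9,-0.24,0]
    - [-0.9,-0.24,0]
    - [-0.9,-0.24,0]
    - [-0.8,-0.18,0]
    - [-0.36,-0.08,0]
    - [0,0,0]
    - [0,0,0]
  delta_rot:
    - [0,0,0]
    - [0,0,0]
    - [0,0,0]
    - [0,0,0]
    - [0,0,0]
    - [0,0,0]
    - [0,0,0]

```text
time_s: 30.55
tool_pos: [0.5639, -0.3321, 0.131]
tcp_rot: [-3.141, -0.002, 1.768]
contact_force: [-0.7, 0.1, -0.8]
grip_width: 1.003
grip_force: 0.0
```

```bash
python3 - <<'E'
from h import *
go(STK['blue'],.0285,YS)
p=viewer.camera('top')
for uv,n in blobs(p,(50,100,60),(80,255,255),90): print(np.round(uv),n,ray(p,uv,.057).round(4))
go(STK['blue'],.0285,YS)
E
```

```text
t 30.55 rot total [-0.    -0.002 -0.002] shift total, axes after turn [-0.04  0.06  2.56]
[200. 195.] 352 [0.5949 0.1964 0.057 ]
[449. 250.] 155 [ 0.4971 -0.2751  0.057 ]
t 30.6 rot total [-0.001 -0.002 -0.001] shift total, axes after turn [-0.05  0.05  2.56]
```

Request:
step_arm:
  xyz:
    - [-0.05,0.05,0.4]
    - [0,0,0.5]
    - [0,0,0.5]
    - [0,0,0.5]
    - [0,0,0.4]
    - [0,0,0.2]
    - [0,0,0.06]
    - [0,0,0]
  delta_rot:
    - [0,0,0]
    - [0,0,0]
    - [0,0,0]
    - [0,0,0]
    - [0,0,0]
    - [0,0,0]
    - [0,0,0]
    - [0,0,0]

```text
time_s: 31.4
tool_pos: [0.5665, -0.3348, 0.0288]
tcp_rot: [3.142, 0.0, 1.769]
contact_force: [-0.4, -0.1, -0.1]
grip_width: 0.999
grip_force: 0.0
```

Request:
step_arm:
  xyz:
    - [0,0,0]
    - [0,0,0]
    - [0,0,0]
    - [0,0,0]
    - [0,0,0]
    - [0,0,0]
    - [0,0,0]
    - [0,0,0]
  delta_rot:
    - [0,0,0]
    - [0,0,0]
    - [0,0,0]
    - [0,0,0]
    - [0,0,0]
    - [0,0,0]
    - [0,0,0]
    - [0,0,0]
  fingers: 0
  newtons: 35

```text
time_s: 32.2
tool_pos: [0.5671, -0.3356, 0.0301]
tcp_rot: [3.14, 0.002, 1.768]
contact_force: [-0.8, 0.8, 6.0]
grip_width: 0.48
grip_force: 36.0
```

Request:
step_arm:
  xyz:
    - [0,0,-0.2]
    - [0,0,-0.4]
    - [0,0,-0.5]
    - [0,0,-0.5]
    - [0,0,-0.5]
    - [0,0,-0.4]
    - [0,0,-0.1]
    - [0,0,0]
  delta_rot:
    - [0,0,0]
    - [0,0,0]
    - [0,0,0]
    - [0,0,0.06]
    - [0,0,0.1]
    - [0,0,0.1]
    - [0,0,0.06]
    - [0,0,0]

```text
time_s: 33.0
tool_pos: [0.5669, -0.3354, 0.135]
tcp_rot: [3.139, 0.002, 1.517]
contact_force: [0.4, 0.6, -2.1]
grip_width: 0.484
grip_force: 35.6
```

```bash
python3 - <<'E'
from h import *
go(STD['blue'],.13,YD)
E
```

```text
t 33.0 rot total [0.003 0.002 0.001] shift total, axes after turn [11.72 -0.02  0.12]
```

Request:
step_arm:
  xyz:
    - [0.4,0,0]
    - [0.8,0,0]
    - [0.8,0,0]
    - [0.8,0,0]
    - [0.8,0,0]
    - [0.8,0,0]
    - [0.8,0,0]
    - [0.8,0,0]
    - [0.8,0,0]
    - [0.8,0,0]
  delta_rot:
    - [0,0,0]
    - [0,0,0]
    - [0,0,0]
    - [0,0,0]
    - [0,0,0]
    - [0,0,0]
    - [0,0,0]
    - [0,0,0]
    - [0,0,0]
    - [0,0,0]

```text
time_s: 34.0
tool_pos: [0.5811, -0.0287, 0.1319]
tcp_rot: [-3.139, -0.001, 1.518]
contact_force: [0.1, 0.5, -1.3]
grip_width: 0.478
grip_force: 35.6
```

Request:
step_arm:
  xyz:
    - [0.8,0,0]
    - [0.8,0,0]
    - [0.8,0,0]
    - [0.8,0,0]
    - [0.6,0,0]
    - [0.32,0,0]
    - [0,0,0]
    - [0,0,0]
  delta_rot:
    - [0,0,0]
    - [0,0,0]
    - [0,0,0]
    - [0,0,0]
    - [0,0,0]
    - [0,0,0]
    - [0,0,0]
    - [0,0,0]

```text
time_s: 34.8
tool_pos: [0.5909, 0.1328, 0.1324]
tcp_rot: [-3.14, 0.001, 1.518]
contact_force: [0.2, -0.2, -1.3]
grip_width: 0.48
grip_force: 35.6
```

```bash
python3 - <<'E'
from h import *
go(STD['blue'],.0295,YD)
p=viewer.camera('top');go(STD['blue'],.0295,YD)
E
```

```text
t 34.8 rot total [-0.001  0.001  0.002] shift total, axes after turn [-0.    0.02  2.57]
t 34.85 rot total [-0.001  0.001  0.001] shift total, axes after turn [0.01 0.02 2.58]
```

Request:
step_arm:
  xyz:
    - [0,0.02,0.3]
    - [0,0,0.5]
    - [0,0,0.5]
    - [0,0,0.5]
    - [0,0,0.4]
    - [0,0,0.2]
    - [0,0,0.08]
    - [0,0,0.05]
    - [0,0,0.03]
    - [0,0,0.02]
  delta_rot:
    - [0,0,0]
    - [0,0,0]
    - [0,0,0]
    - [0,0,0]
    - [0,0,0]
    - [0,0,0]
    - [0,0,0]
    - [0,0,0]
    - [0,0,0]
    - [0,0,0]

```text
time_s: 35.85
tool_pos: [0.5932, 0.1332, 0.0306]
tcp_rot: [3.14, -0.0, 1.517]
contact_force: [0.3, -0.0, -0.7]
grip_width: 0.479
grip_force: 35.6
```

Request:
step_arm:
  xyz:
    - [0,0,0.01]
    - [0,0,0.01]
    - [0,0,0.01]
    - [0,0,0]
  delta_rot:
    - [0,0,0]
    - [0,0,0]
    - [0,0,0]
    - [0,0,0]

```text
time_s: 36.25
tool_pos: [0.593, 0.1333, 0.0301]
tcp_rot: [3.14, -0.0, 1.517]
contact_force: [-2.2, -0.5, 5.8]
grip_width: 0.476
grip_force: 36.2
```

Request:
step_arm:
  xyz:
    - [0,0,-0.02]
    - [0,0,0]
    - [0,0,0]
    - [0,0,0]
    - [0,0,0]
    - [0,0,0]
  delta_rot:
    - [0,0,0]
    - [0,0,0]
    - [0,0,0]
    - [0,0,0]
    - [0,0,0]
    - [0,0,0]
  fingers: 1

```text
time_s: 36.85
tool_pos: [0.5923, 0.1331, 0.0291]
tcp_rot: [-3.141, 0.0, 1.517]
contact_force: [0.3, -0.0, 0.2]
grip_width: 0.999
grip_force: 0.0
```

Request:
step_arm:
  xyz:
    - [0,0,-0.2]
    - [0,0,-0.4]
    - [0,0,-0.5]
    - [0,0,-0.5]
    - [0,0,-0.5]
    - [0,0,-0.5]
    - [-0.8,0,0]
    - [-0.8,0,0]
    - [-0.8,0,0]
    - [-0.8,0,0]
  delta_rot:
    - [0,0,0]
    - [0,0,0]
    - [0,0,0]
    - [0,0,0]
    - [0,0,0]
    - [0,0,0]
    - [0,0,0]
    - [0,0,0]
    - [0,0,0]
    - [0,0,0]

```text
time_s: 37.85
tool_pos: [0.586, 0.0042, 0.1353]
tcp_rot: [3.139, 0.0, 1.518]
contact_force: [-0.1, 0.3, -0.4]
grip_width: 1.002
grip_force: 0.0
```

Request:
step_arm:
  xyz:
    - [-0.8,0,0]
    - [-0.8,0,0]
    - [-0.8,0,0]
    - [0,0,0]
  delta_rot:
    - [0,0,0]
    - [0,0,0]
    - [0,0,0]
    - [0,0,0]

```text
time_s: 38.25
tool_pos: [0.581, -0.0947, 0.1353]
tcp_rot: [3.139, 0.002, 1.513]
contact_force: [-0.1, 1.0, 1.3]
grip_width: 0.997
grip_force: 0.0
```

```bash
python3 - <<'E'
from h import *
p=viewer.camera('top'); q=viewer.camera('side')
cv2.imwrite('pics/end.png',np.hstack([cv2.resize(p['color'][160:230,100:270],(510,210)),cv2.resize(q['color'][140:240,250:360],(231,210))]))
E
```

```text
(no output)
```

View pics/end.png

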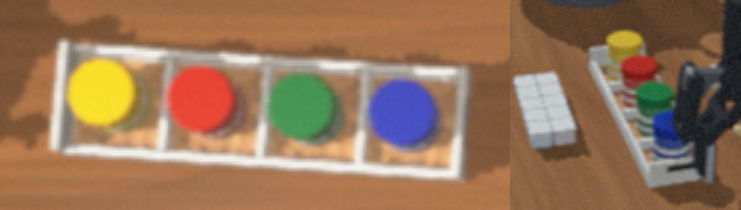

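The crop shows yellow (102,92), red (202,98), green (301,106) and blue (403,113) upright, one per cell and in the right order. The arm is clear of them, so I'm handing in.

```bash
python3 -c "
from h import *
print(env.sign_off())"
```

```text
the job is handed in; nothing more can be done
None
```

All four jars stand upright and released in the painting stand, one per cell, in their stock-rack order from the left (yellow, red, green, blue), and the job was handed in at about 38 s; no verdict came back.

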